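# Add a slotted weight to the load-cell check hanger of a bench tensile tester

## Task

We are checking the load cell of the bench tensile tester: take the thick slotted weight from the rack, slide it sideways onto the stem of the hanger under the load cell, slot facing the opposite way to the slot of the thin weight already hanging there, and lower it flat onto that weight before you let go. Once the hanger hangs still, press the big round key on the tester's front panel right down to record the reading, and let it come up again. Leave the thin weight on the hanger and do not disturb the other things on the bench.

Things in the scene. Friction and masses are not known exactly. Their poses are not given: they have to be found in the camera images.
- thick_weight: weight to load: plain steel slotted disc, 66 mm diameter, 20 mm thick, about 0.5 kg. Slot 11 mm wide through its full thickness, open at the rim on its +x side, ending 4.5 mm past the disc's centre. Origin: centre of the underside, on the disc axis; z up, +x points out of the slot. Starts flat on either rack seat, slot within 0.35 rad of the rack's +x
- thick_weight_mouth (a point): middle of the slot mouth of the thick weight: on the rim, 33 mm along its +x from the axis, 10 mm above its underside
- hung_weight: thin weight already on the hanger, to stay there: steel slotted disc, 60 mm diameter, 10 mm thick, about 0.2 kg, same 11 mm slot. Lies loose on the hanger tray with the stem at its centre. Origin: centre of the underside; z up, +x points out of its slot, which starts at yaw -3.2 to -0.8 rad in the tester's frame (to the front or the right)
- hanger: steel weight hanger hooked to the eye under the load cell: round stem 7 mm diameter, straight for 148 mm above its tray, then a 24 mm wide hook. Origin: the hook's pivot, 156 mm above the tray's top; z up along the stem. It swings about the pivot in any direction (up to 0.35 rad) if pushed, returns to hang plumb and settles in 2 to 3 s; it does not move up or down or turn about its stem
- hanger_tray (a point): centre of the top face of the hanger's round tray (52 mm diameter, 6 mm thick), on the stem axis, 106 mm above the bench when plumb. The thin weight lies on it, so the thick one comes to rest with its underside 116 mm above the bench
- tester: bench tensile tester, fixed, cream. Origin: on the bench straight below the stem; x to its back, away from the robot, y to its left. Base 50 mm high, x -75 to 140 mm, y -190 to 210 mm; before it (x -155 to -75) the panel slopes up from 29 to 50 mm height. Column 85 x 70 mm at x 45, y 172 mm, 500 mm high; crosshead arm at 354 to 400 mm height, x -15 to 45, y -32 mm to the column
- cell_bottom (a point): underside of the S-shaped load cell over the stem, 290 mm above the bench; the cell is 25 mm (x) by 50 mm (y), 60 mm high, its eye and the hook fill 250 to 290 mm. They and the stem bar a tool from straight above: hold the disc by its rim across its diameter with the tool leaning back some 40 degrees from vertical (towards the robot or its right), the stem passing between the fingers
- key_top (a point): centre of the top face of the round grey push key (28 mm diameter, 10 mm proud of its 44 mm black collar) at the right end of the sloping panel. The key moves square to the panel, which slopes 14.7 degrees: inwards is the direction (0.254, 0, -0.967) in the tester's frame; a push straight down works too
- key (a joint): travel of that key: 0 up, 0.006 m fully down; sprung, about 1.5 N to start and 5 N fully down; it comes up by itself
- rack: grey plastic weight rack, fixed, base 95 x 235 x 10 mm. Origin: centre of its underside. Two round seats of 44 mm diameter, tops 42 mm above the bench, centred at y = +60 and -60 mm in its frame; the weights overhang them all round. A 7 mm locating pin stands 8 mm up from the middle of each seat into the weight's slot end, so lift a weight 10 mm before moving it sideways
- spare_weight: bystander: the other weight on the rack, 60 mm diameter, 10 mm thick, slotted steel. Origin: centre of its underside
- slide_box: bystander: closed grey microscope-slide box, 80 x 100 x 34 mm, loose on the bench. Origin: centre of its underside
- bottle: bystander: white plastic bottle, 68 mm diameter, 140 mm high, loose on the bench. Origin: centre of its underside
- gel_tray: bystander: clear gel-casting tray, 80 x 110 x 22 mm, loose on the bench. Origin: centre of its underside

How it is judged (in metres and radians):
On the way, in this order (a step that is already met when the one before it is completed fails the run):
1. the thick weight lies on the thin one around the stem, its slot opposite the thin one's, and the fingers have let go of it (horizontal distance between thick_weight and hanger_tray below 0.006 m and z of thick_weight in the frame of hung_weight between 0.0085 and 0.0125 m and x of thick_weight_mouth in the frame of hung_weight below -0.0195 m and contact force between the fingers and thick_weight below 0.1 N), for 0.2 s.
2. the round key is pressed down (over 4 mm) while the loaded hanger hangs still (under 20 mm/s) (horizontal distance between thick_weight and hanger_tray below 0.006 m and z of thick_weight in the frame of hung_weight between 0.0085 and 0.0125 m and value of joint key above 0.004 m and linear speed of thick_weight below 0.02 m/s), for 0.05 s.
At the end, for the whole second after the job is handed in: The thick weight lies flat (0.08 rad) on the thin one (undersides 8.5 to 12.5 mm apart), axis within 6 mm of the stem, slots opposite within about 50 degrees; the thin weight is still on the tray (within 6 mm); all released and still (under 30 mm/s); the key is up (under 2 mm) (horizontal distance between thick_weight and hanger_tray below 0.006 m and z of thick_weight in the frame of hung_weight between 0.0085 and 0.0125 m and x of thick_weight_mouth in the frame of hung_weight below -0.0195 m and angle between thick_weight's own z axis and vertical below 0.08 rad and distance between hung_weight and hanger_tray below 0.006 m and linear speed of thick_weight below 0.03 m/s and value of joint key below 0.002 m); the robot touches nothing.
It fails at once if the thick weight is dropped down the stem (let go more than 6 mm above its place) (horizontal distance between thick_weight and hanger_tray below 0.015 m and z of thick_weight in the frame of hung_weight above 0.016 m and height (world z) of thick_weight above 0.1 m and contact force between the fingers and thick_weight below 0.1 N).
It fails at once if the key is pressed before the thick weight is in place and let go (value of joint key above 0.003 m and (horizontal distance between thick_weight and hanger_tray above 0.008 m or z of thick_weight in the frame of hung_weight above 0.014 m or contact force between the fingers and thick_weight above 0.5 N)).
It fails at once if a bystander is moved more than 30 mm (distance of any of spare_weight, slide_box, bottle, gel_tray from where it was at the start of the episode above 0.03 m).
It fails at once if the bottle is tipped over (angle between bottle's own z axis and vertical above 0.5 rad).
It also fails if it takes over 67 s, if anything falls off the work surface, if the arm or the gripper's body presses on something with over 40 N, if the wrist force passes 120 N, or if a joint passes its speed limit or range.

## Robot

A 7-joint arm with a two-finger parallel gripper is mounted at the origin on the work surface. World frame = base frame: x ahead of the robot, y to its left, z up, the work surface at z = 0. Lengths are in mm, angles in rad, forces in N, time in s.
With the tool pointing down it reaches from about 400 to 900 mm from the base axis. Payload 5.6 kg.
Tool frame: the origin (TCP) lies between the finger pads; the fingertips stand 8 mm ahead of it and the grasp point (between the pads) lies 11 mm behind it; z points along the fingers, y is the line along which they close (so a half turn about z gives the same grasp; the last joint's range is limited). The gripper opens to 92 mm and grips with 3 to 60 N. Pads are 20 mm wide; open, the fingers measure 128 mm over their backs; the gripper's body (75 mm by 189 mm) begins 69 mm behind the grasp point.
Start: joints at [-1.379, 0.468, -0.012, 1.603, 0.006, 1.071, -0.056], TCP at [151.263, 632.162, 222.592] pointing down, gripper open.
Joint ranges: [-2.53, 2.53], [-0.31, 2.02], [-1.57, 1.55], [0.28, 2.44], [-1.29, 4.43], [0.15, 1.84], [-2.92, 2.92]. Speed limits (rad/s): [2.57, 2.57, 3.14, 3.14, 3.14, 3.14, 3.14].

## Interface

Orientations are given as a rotation vector (axis times angle).
In Python, from cell import robot, grip, kinematics, readout, read_camera, camera_info, ticket, spot_in, mark_of gives the robot as it stands. Calls block until the motion is done:
- robot.movep(position, orientation): joint-space move of the TCP to a pose.
- robot.servo_line(position, feed=150, rotation=None): straight line of the TCP; rotation=None keeps the orientation; feed is the mean speed in mm/s.
- robot.goto_joints(angles): joint-space move.
- grip(opening, newtons=None): opening from 0.0 (shut) to 1.0 (fully open); newtons is the grip in N (None keeps the last); returns when the fingers have stopped.
- robot.hold(seconds).
- kinematics.ik(position, orientation): joint angles nearest the present ones, or None.
- readout.observe(): the state.
- read_camera(name): name is "scene" or "top"; returns (picture, depth): 384x512x3 uint8, red, green, blue; 384x512 float32, mm along the optical axis (not along the pixel's ray), 0 where there is no reading.
- camera_info(name): a dict with "camera_matrix" (3x3 intrinsics, pixels), "k1" (the pictures are not rectified: a ray, as slopes to the right and down, at radius r is drawn at 1 + k1 r^2 times it, then the intrinsics apply), "R" (3x3) and "t" (3): a world point X has camera coordinates R X + t. Camera axes: x right, y down, z forward; pixel columns grow to the right and rows downward; lengths in mm; the calibration is good to about 2 mm. A picture is of the moment at which its call begins. camera_info takes no time and is no camera call.
A pose or a line that the arm cannot do raises robot.IKError and nothing moves.
- ticket.job_done(): hands the job in; it is judged then, once.
Trained networks look in the newest picture that a camera, given by its name, has taken for a name from the list of things; names that differ only in an ending like _2 or _b are one class to them, and where a whole thing is asked for, a point or a joint stands for the part that bears it (a point fixed in the world has none). Each returns a list of dicts, best first, with "p" (0 to 1); they miss things now and then, are a little off and sometimes report something else, mostly with a low value. They report only what shows in the picture. A call takes as long as a camera call.
- spot_in(camera, query): "xy" ([column, row] in pixels, amid what is visible of it).
- mark_of(camera, query): "xy" ([column, row] in pixels: a listed point, or the origin of a listed thing).
The state is a dict: "t": time; "joints": joint angles; "joint_velocities": joint speeds; "joint_torque": joint torques, N m; "tcp_pos": TCP position; "tcp_rot": TCP orientation; "contact_force": force on the tool from outside, world axes, zero at the start; "wrist_torque": the same for the moment, N m; "grip_width": opening from 0.0 (shut) to 1.0 (fully open); "grip_force": force on a finger pad.
Only numpy, scipy, OpenCV 4.12 (cv2) and the standard library are available. Lean on these libraries where they do the work, as an engineer would, in place of code of your own. Each camera call takes 0.05 s, during which the arm holds its last target. There are 200 camera calls.

## Working session

There is one attempt and no reset: what is moved stays moved. The work goes in short steps, each a Python script; the robot and the scene stay as the last script left them, time stands still between calls to the robot, and variables do not carry over. Pictures are saved under pics/ and viewed, at most 10 in all, crops included, and the job is handed in when it is done.

```bash
ls; mkdir -p pics; cat > h.py <<'E'
import numpy as np, cv2
from cell import *
from scipy.spatial.transform import Rotation as Ro
def ray(cam,uv):
    c=camera_info(cam);K=np.array(c["camera_matrix"]);k=c["k1"]
    d=np.array([(uv[0]-K[0,2])/K[0,0],(uv[1]-K[1,2])/K[1,1]]);s=d.copy()
    for _ in range(30): s=d/(1+k*(s@s))
    return np.array([s[0],s[1],1.])
def atz(cam,uv,z):
    c=camera_info(cam);R=np.array(c["R"]);t=np.array(c["t"])
    o=-R.T@t;d=R.T@ray(cam,uv);return o+d*(z-o[2])/d[2]
def deproj(cam,uv,dep):
    c=camera_info(cam);R=np.array(c["R"]);t=np.array(c["t"])
    return R.T@(ray(cam,uv)*dep-t)
def proj(cam,X):
    c=camera_info(cam);K=np.array(c["camera_matrix"]);p=np.array(c["R"])@X+np.array(c["t"])
    s=p[:2]/p[2];s=s*(1+c["k1"]*(s@s));return s*[K[0,0],K[1,1]]+[K[0,2],K[1,2]]
def cloud(cam,dep):
    c=camera_info(cam);K=np.array(c["camera_matrix"]);R=np.array(c["R"]);t=np.array(c["t"])
    v,u=np.mgrid[0:dep.shape[0],0:dep.shape[1]]
    d=cv2.undistortPoints(np.stack([u,v],-1).reshape(-1,1,2).astype(float),K,np.array([c["k1"],0,0,0.])).reshape(-1,2)
    P=np.c_[d,np.ones(len(d))]*dep.reshape(-1,1)
    return ((P-t)@R).reshape(*dep.shape,3)
E
python3 - <<'E'
from h import *
for c in("scene","top"):
    p,d=read_camera(c);np.savez(f"{c}0.npz",p=p,d=d)
    cv2.imwrite(f"pics/{c}0.png",cv2.resize(p[:,:,::-1],(800,600)))
    i=camera_info(c);print(c,-np.array(i["R"]).T@i["t"],np.array(i["R"])[2],i["camera_matrix"][0][0])
    for q in "thick_weight thick_weight_mouth hung_weight hanger hanger_tray tester cell_bottom key_top rack spare_weight slide_box bottle gel_tray".split():
        print(q,[(np.round(m["xy"]).tolist(),round(m["p"],2)) for m in mark_of(c,q)[:3]])
print(readout.observe()["t"])
E
```

```text
cell.py
pics
scene [1164.94747919   56.05839589 1283.02547259] [-0.50773357 -0.02192148 -0.8612352 ] 442.82222949681034
thick_weight [([125.0, 219.0], 0.78)]
thick_weight_mouth [([129.0, 225.0], 0.64)]
hung_weight [([296.0, 249.0], 0.77)]
hanger [([127.0, 223.0], 0.62), ([300.0, 220.0], 0.53)]
hanger_tray [([295.0, 246.0], 0.43)]
tester [([290.0, 260.0], 0.63)]
cell_bottom [([298.0, 215.0], 0.67), ([292.0, 247.0], 0.65)]
key_top [([385.0, 241.0], 0.7), ([260.0, 213.0], 0.49)]
rack [([137.0, 214.0], 0.76)]
spare_weight [([295.0, 248.0], 0.48)]
slide_box [([128.0, 227.0], 0.72), ([366.0, 178.0], 0.6)]
bottle [([390.0, 240.0], 0.73)]
gel_tray [([156.0, 274.0], 0.89)]
top [ 313.88377874   53.13834201 1411.39563021] [ 0.17051504 -0.00402375 -0.98534686] 438.3682034645794
thick_weight [([397.0, 188.0], 0.57)]
thick_weight_mouth [([390.0, 180.0], 0.88)]
hung_weight [([224.0, 163.0], 0.69)]
hanger [([219.0, 150.0], 0.42)]
hanger_tray [([222.0, 164.0], 0.49), ([215.0, 148.0], 0.34)]
tester [([223.0, 168.0], 0.76)]
cell_bottom [([220.0, 145.0], 0.71)]
key_top [([261.0, 203.0], 0.62)]
rack [([384.0, 208.0], 0.79)]
spare_weight [([382.0, 224.0], 0.75)]
slide_box [([145.0, 273.0], 0.77), ([398.0, 184.0], 0.53)]
bottle [([129.0, 198.0], 0.96)]
gel_tray [([344.0, 139.0], 0.97)]
1.4
```

View pics/scene0.png

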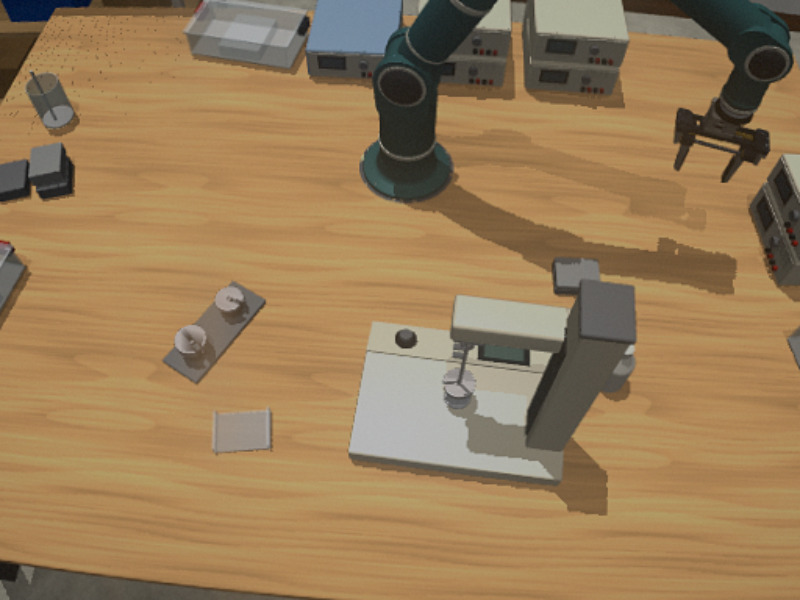

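View pics/top0.png

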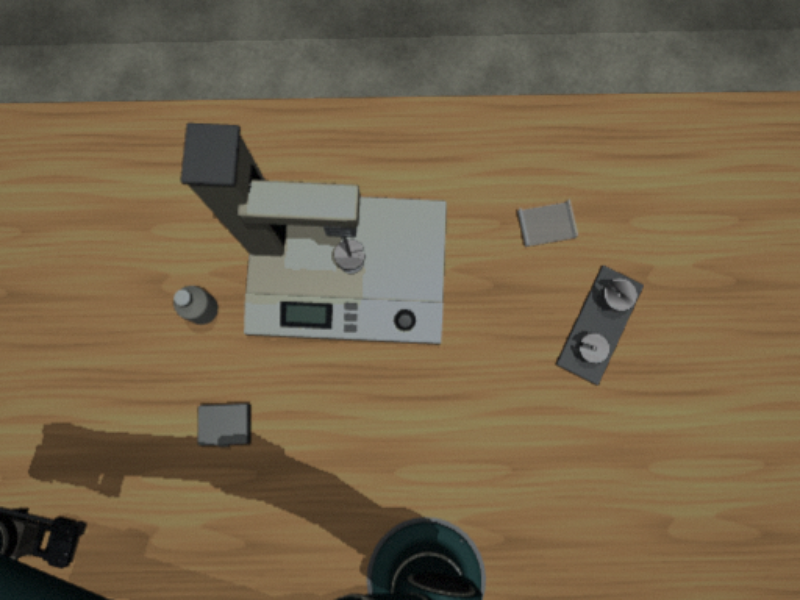

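```bash
python3 - <<'E'
from h import *
print("TOP")
for n,uv,z in [("thick",(397,188),42),("mouth",(390,180),52),("hung",(224,163),106),("tray",(222,164),106),("tester",(223,168),0),("key",(261,203),50),("rack",(384,208),0),("spare",(382,224),42),("bottle",(129,198),0),("slide",(145,273),0),("gel",(344,139),0)]: print(n,atz("top",uv,z).round(0))
print("SCENE")
for n,uv,z in [("thick",(125,219),42),("mouth",(129,225),52),("hung",(296,249),106),("tray",(295,246),106),("tester",(290,260),0),("cellb",(298,215),290),("key",(385,241),50),("gel",(156,274),0),("rack",(137,214),0)]: print(n,atz("scene",uv,z).round(0))
E
```

```text
TOP
thick [ 550. -405.   42.]
mouth [ 575. -381.   52.]
hung [626. 140. 106.]
tray [623. 146. 106.]
tester [634. 150.   0.]
key [508.  28.  50.]
rack [ 492. -372.    0.]
spare [ 437. -349.   42.]
bottle [540. 457.   0.]
slide [298. 399.   0.]
gel [ 726. -254.    0.]
SCENE
thick [ 545. -394.   42.]
mouth [ 570. -373.   52.]
hung [635. 147. 106.]
tray [626. 144. 106.]
tester [626. 137.  -0.]
cellb [623. 135. 290.]
key [564. 428.  50.]
gel [ 705. -272.    0.]
rack [ 502. -373.    0.]
```

The networks and pictures agree: the thick weight is on the far rack seat (top view 620,293), the spare on the near seat (592,347), the key at (405,320) and the hung weight at (349,255). Next I refine with depth and enlarged crops.

```bash
python3 - <<'E'
from h import *
T=np.load("top0.npz");S=np.load("scene0.npz")
def crop(p,u,v,w=25,h=None):
    return cv2.resize(p[v-w:v+w,u-w:u+w,::-1],(390,290),interpolation=cv2.INTER_CUBIC)
a=np.hstack([crop(T["p"],391,200,32),crop(T["p"],224,160,20)]);b=np.hstack([crop(S["p"],132,206,32),crop(S["p"],294,245,20)])
cv2.imwrite("pics/c1.png",np.vstack([a,b]))
for n,Z in(("top",T),("scene",S)):
    C=cloud(n,Z["d"]);z=C[...,2];ok=Z["d"]>0
    def rep(l,x0,x1,y0,y1,z0,z1):
        m=ok&(C[...,0]>x0)&(C[...,0]<x1)&(C[...,1]>y0)&(C[...,1]<y1)&(z>z0)&(z<z1)
        P=C[m]
        if len(P)<5: print(n,l,len(P));return
        r=cv2.minAreaRect(P[:,:2].astype(np.float32));c=cv2.minEnclosingCircle(P[:,:2].astype(np.float32))
        print(n,l,len(P),"med",np.median(P,0).round(1),"rect",np.round(r[0],1),np.round(r[1],1),round(r[2],1),"circ",np.round(c[0],1),round(c[1],1))
    rep("bench",300,400,-100,0,-20,20)
    rep("thick",490,610,-460,-340,55,75)
    rep("spare",390,480,-400,-300,46,62)
    rep("rack",380,640,-500,-260,4,20)
    rep("base",480,800,-80,400,44,56)
    rep("hung",570,680,80,200,106,128)
    rep("cross",570,700,80,330,385,415)
    rep("coltop",600,800,200,420,480,520)
E
```

```text
top bench 983 med [349.3 -49.1   0.4] rect [348.9 -50.3] [99.6 98.2] 89.0 circ [350.1 -50. ] 68.1
top thick 330 med [ 543.7 -398.5   61.7] rect [ 545.9 -395.9] [63.8 66.8] 25.2 circ [ 545.6 -396.9] 34.3
top spare 269 med [ 438.4 -342.1   52. ] rect [ 440.1 -341.3] [58.  59.4] 69.7 circ [ 441.7 -339.7] 31.3
top rack 1739 med [ 493.  -361.2    9.3] rect [ 509.7 -379.8] [239.7 259.4] 89.9 circ [ 512.6 -377.9] 170.0
top base 6832 med [608.6 105.9  50.3] rect [627.1 152.9] [402.1 274.8] 87.0 circ [638.7 151.8] 233.8
top hung 271 med [620.8 139.6 116.6] rect [624.3 141.8] [57.7 58.6] 59.1 circ [625.1 142.2] 30.6
top cross 1950 med [640.  201.6 400.6] rect [654.8 217.7] [219.8  82. ] 85.6 circ [643.5 217.6] 111.3
top coltop 1398 med [678.5 309.1 500.9] rect [680.6 310.8] [77.  90.2] 86.5 circ [681.2 311. ] 56.3
scene bench 710 med [351.3 -50.1   0.8] rect [349.9 -50. ] [99.5 99.8] 0.3 circ [350.6 -51.3] 67.1
scene thick 293 med [ 547.  -401.6   61.9] rect [ 548.7 -399. ] [64.9 64.4] 64.6 circ [ 547.7 -400.4] 35.1
scene spare 225 med [ 441.8 -344.7   52.1] rect [ 441.8 -342. ] [59.4 60.7] 52.7 circ [ 439.9 -343. ] 32.8
scene rack 1519 med [ 503.6 -369.2    9.3] rect [ 510.  -379.5] [239.3 258.5] 89.8 circ [ 512.1 -380.9] 170.9
scene base 8299 med [661.6 119.8  50.4] rect [632.5 148.8] [398.9 274.7] 86.2 circ [645.4 147.5] 231.1
scene hung 306 med [628.3 137.7 116.1] rect [627.2 139.1] [58.2 59.2] 39.9 circ [626.6 139.1] 30.6
scene cross 1853 med [650.7 192.8 400.4] rect [648.6 191.7] [173.9  79. ] 82.0 circ [648.5 194.5] 92.3
scene coltop 1428 med [688.2 306.8 500.7] rect [682.8 308.6] [76.9 91.5] 86.2 circ [682.1 306.8] 57.3
```

View pics/c1.png

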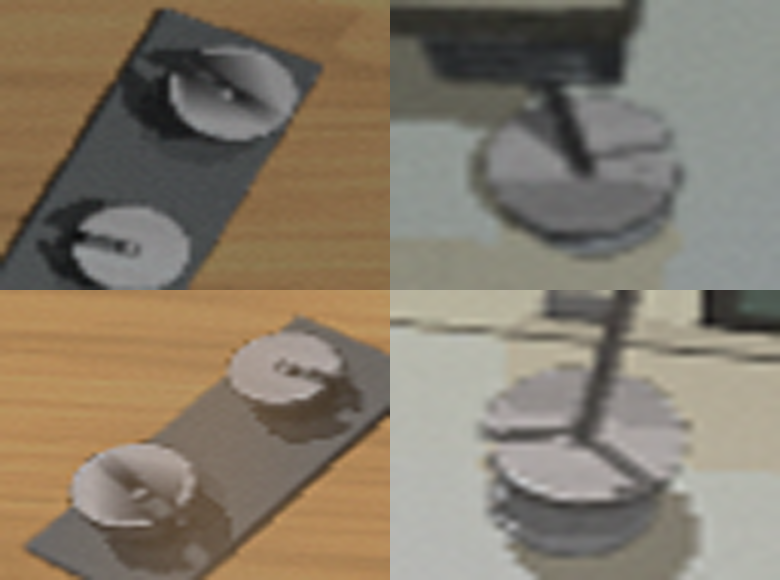

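```bash
cat >> h.py <<'E'
def rect(cam,p,cx,cy,z,w=45,s=4):
    g=np.arange(w,-w,-1/s)  # up=+x, left=+y
    m=np.array([[proj(cam,np.array([cx+a,cy+b,z])) for b in g] for a in g],np.float32)
    return cv2.remap(p,m[...,0],m[...,1],cv2.INTER_CUBIC)
def grid(p):
    p=cv2.resize(p[:,:,::-1],(390,290));return p
E
python3 - <<'E'
from h import *
T=np.load("top0.npz");S=np.load("scene0.npz")
R=[]
for cx,cy,z,o in((547,-398,62,0),(626,140,116,0)):
    r=[]
    for n,Z in(("top",T),("scene",S)):
        im=rect(n,Z["p"],cx,cy,z,36,4);r.append(im[:,:,::-1])
        # angular darkness profile r 10..28
        C=cloud(n,Z["d"]);zz=[]
        g=cv2.cvtColor(im,cv2.COLOR_RGB2GRAY).astype(float)
        a=np.radians(np.arange(-180,180,6));rr=np.arange(12,28)
        prof=[np.mean([g[int(144-q*4*np.cos(t)),int(144-q*4*np.sin(t))] for q in rr]) for t in a]
        print(n,cx,dict(zip(np.degrees(a).astype(int).tolist(),np.round(prof).astype(int).tolist())))
    R.append(np.hstack(r))
cv2.imwrite("pics/r1.png",np.vstack(R))
# IK survey
for name,P,rng in(("rack",[547,-398,52],range(20,80,10)),("hang",[626,140,128],range(30,150,15))):
  for lean in(40,):
    for dg in rng:
      f=np.radians(dg);l=np.radians(lean)
      zt=np.array([np.sin(l)*np.cos(f),np.sin(l)*np.sin(f),-np.cos(l)])
      for sg in(1,-1):
        y=sg*np.array([-np.sin(f),np.cos(f),0]);x=np.cross(y,zt)
        q=kinematics.ik(np.array(P)+11*zt,Ro.from_matrix(np.c_[x,y,zt]).as_rotvec())
        print(name,dg,sg,None if q is None else np.round(q,2))
E
```

```text
Traceback (most recent call last):
  File "h.py", line 26, in rect
    m=np.array([[proj(cam,np.array([cx+a,cy+b,z])) for b in g] for a in g],np.float32)
                 ~~~~^^^^^^^^^^^^^^^^^^^^^^^^^^^^^
  File "h.py", line 16, in proj
    c=camera_info(cam);K=np.array(c["camera_matrix"]);p=np.array(c["R"])@X+np.array(c["t"])
ValueError: time passes only in moves, steps and waits
```

```bash
sed -i 's/^from scipy/import functools\ncamera_info=functools.lru_cache(None)(camera_info)\nfrom scipy/' h.py
cat > sv.py <<'E'
from h import *
T=np.load("top0.npz");S=np.load("scene0.npz")
R=[]
for cx,cy,z,o in((547,-398,62,0),(626,140,116,0)):
    r=[]
    for n,Z in(("top",T),("scene",S)):
        im=rect(n,Z["p"],cx,cy,z,36,4);r.append(im[:,:,::-1])
    R.append(np.hstack(r))
cv2.imwrite("pics/r1.png",np.vstack(R))
for name,P,rng in(("rack",[547,-398,52],range(20,90,10)),("hang",[626,140,128],range(30,150,15))):
  for lean in(40,):
    for dg in rng:
      f=np.radians(dg);l=np.radians(lean)
      zt=np.array([np.sin(l)*np.cos(f),np.sin(l)*np.sin(f),-np.cos(l)])
      for sg in(1,-1):
        y=sg*np.array([-np.sin(f),np.cos(f),0]);x=np.cross(y,zt)
        q=kinematics.ik(np.array(P)+11*zt,Ro.from_matrix(np.c_[x,y,zt]).as_rotvec())
        print(name,dg,sg,None if q is None else np.round(q,2))
E
python3 sv.py
```

```text
rack 20 1 [ 0.87  0.73 -0.01  1.88 -1.25  0.68 -2.44]
rack 20 -1 [ 0.87  0.73 -0.01  1.88 -1.25  0.68  0.7 ]
rack 30 1 [ 0.72  0.77  0.21  1.8  -1.22  0.9  -2.37]
rack 30 -1 [ 0.72  0.77  0.21  1.8  -1.22  0.9   0.77]
rack 40 1 [ 0.57  0.84  0.43  1.72 -1.22  1.13 -2.28]
rack 40 -1 [ 0.57  0.84  0.43  1.72 -1.22  1.13  0.87]
rack 50 1 [ 0.44  0.95  0.66  1.64 -1.26  1.36 -2.17]
rack 50 -1 [ 0.44  0.95  0.66  1.64 -1.26  1.36  0.97]
rack 60 1 [ 0.45  0.99  0.66  1.54 -1.17  1.45 -2.1 ]
rack 60 -1 [ 0.45  0.99  0.66  1.54 -1.17  1.45  1.04]
rack 70 1 [ 0.34  1.12  0.88  1.46 -1.25  1.66 -1.97]
rack 70 -1 [ 0.38  1.08  0.79  1.45 -1.18  1.61  1.15]
rack 80 1 [ 0.34  1.15  0.88  1.36 -1.17  1.73 -1.89]
rack 80 -1 [ 0.34  1.16  0.88  1.36 -1.17  1.73  1.26]
hang 30 1 [ 0.7   0.77 -1.09  2.14  1.94  0.36  0.25]
hang 30 -1 [ 0.82  1.   -1.32  2.13  1.87  0.61 -2.68]
hang 45 1 [ 0.77  0.82 -1.1   2.07  1.3   0.22  1.17]
hang 45 -1 [ 0.8   0.86 -1.14  2.07  1.36  0.26 -2.01]
hang 60 1 [ 0.86  0.97 -1.21  1.97  0.78  0.39  1.99]
hang 60 -1 [ 0.    0.52 -0.01  2.02 -1.28  0.62  0.57]
hang 75 1 [-0.3   0.62  0.43  1.92 -1.26  0.99 -2.42]
hang 75 -1 [-0.22  0.6   0.33  1.92 -1.21  0.94  0.69]
hang 90 1 [-0.43  0.74  0.66  1.8  -1.22  1.28 -2.28]
hang 90 -1 [-0.27  0.68  0.42  1.79 -1.11  1.16  0.8 ]
hang 105 1 [-0.54  0.9   0.88  1.67 -1.23  1.56 -2.11]
hang 105 -1 [-0.24  0.74  0.39  1.65 -0.96  1.29  0.88]
hang 120 1 [-0.53  0.97  0.88  1.54 -1.13  1.68 -1.98]
hang 120 -1 [-0.19  0.8   0.3   1.51 -0.79  1.4   0.95]
hang 135 1 [-0.54  1.02  0.88  1.41 -1.02  1.77 -1.84]
hang 135 -1 [-0.18  0.85  0.23  1.38 -0.63  1.51  1.04]
```

View pics/r1.png

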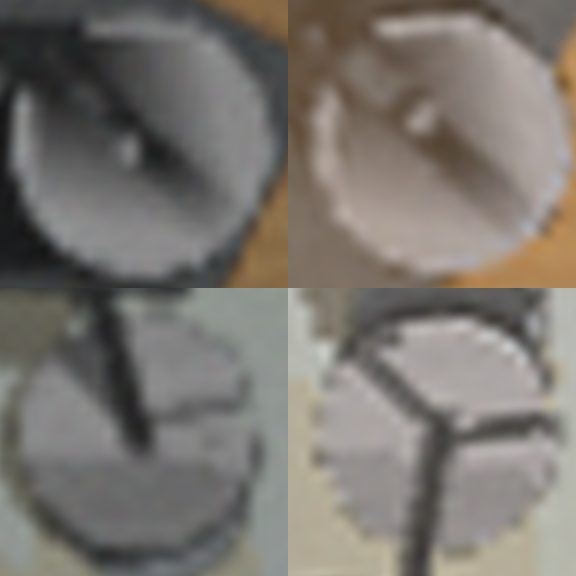

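Thick weight: centre about (547,-399), slot about 44°. Hung slot: about -82° (right and slightly back), with the stem at about (626,140), so the thick weight's target yaw is about 98°. Grasping now.

```bash
cat >> h.py <<'E'
def tool(yaw,lean=40):
    f,l=np.radians([yaw,lean]);zt=np.array([np.sin(l)*np.cos(f),np.sin(l)*np.sin(f),-np.cos(l)])
    y=-np.array([-np.sin(f),np.cos(f),0]);return Ro.from_matrix(np.c_[np.cross(y,zt),y,zt]).as_rotvec(),zt
def st(m=""):
    o=readout.observe();print(m,"t%.1f"%o["t"],np.round(o["tcp_pos"],1),"w%.3f"%o["grip_width"],"F",np.round(o["contact_force"],1),"g",np.round(o["grip_force"],1),np.round(o["joints"],2))
E
python3 - <<'E'
from h import *
dn=readout.observe()["tcp_rot"]
robot.movep([100,430,420],dn);st()
robot.movep([420,0,430],tool(0,0)[0]);st()
r,z=tool(44);g=np.array([547,-399,53])+11*z
robot.movep(g-90*z+[0,0,60],r);st("pre")
grip(1.0)
robot.servo_line(g-60*z,feed=200)
robot.servo_line(g,feed=120);st("at")
grip(0.5,40);st("grip")
robot.servo_line(g+[0,0,18],feed=60);st("lift")
robot.servo_line(g+[0,0,140],feed=200);st("up")
E
```

```text
t2.5 [100.1 430.3 419.2] w0.999 F [-0.4  0.2  0.2] g 0.0 [-1.39 -0.04 -0.03  1.8  -0.    1.39 -0.08]
 t4.4 [420.1   0.9 429.8] w1.001 F [-0.9  0.6  0.1] g 0.0 [-0.03 -0.09 -0.05  1.82 -0.    1.42 -1.65]
pre t6.5 [ 511.4 -433.4  174. ] w0.996 F [ 0.4 -0.4 -0.1] g 0.0 [ 0.52  0.74  0.66  1.64 -1.11  1.41  0.8 ]
at t8.0 [ 551.9 -394.7   44.9] w0.998 F [-0.   0.2 -0.5] g 0.0 [ 0.51  0.88  0.53  1.69 -1.24  1.23  0.91]
grip t8.5 [ 552.2 -394.8   45. ] w0.709 F [-0.2 -1.8  0.9] g 40.0 [ 0.51  0.88  0.53  1.69 -1.24  1.23  0.91]
lift t9.0 [ 552.  -393.7   62.7] w0.707 F [ 0.7 -0.  -5.2] g 40.0 [ 0.5   0.86  0.54  1.69 -1.22  1.24  0.89]
up t9.7 [ 551.6 -393.3  183.2] w0.708 F [-0.3  0.2 -5.3] g 40.0 [ 0.46  0.69  0.61  1.66 -1.11  1.34  0.72]
```

```bash
cat > m.py <<'E'
from h import *
def meas(tag,cx,cy,zt,hung=True):
    out=[]
    for n in("top","scene"):
        p,d=read_camera(n);np.savez(f"{n}{tag}.npz",p=p,d=d)
        C=cloud(n,d)
        for l,x,y,z in(("disc",cx,cy,zt),("hung",626,140,116)):
            m=(d>0)&(np.hypot(C[...,0]-x,C[...,1]-y)<45)&(abs(C[...,2]-z)<7)
            P=C[m]
            if len(P)<20: print(n,l,len(P));continue
            r=cv2.minAreaRect(P[:,:2].astype(np.float32));A=np.c_[P[:,:2]-[x,y],np.ones(len(P))]
            print(n,l,len(P),"rect",np.round(r[0],1),np.round(r[1],1),"z",np.median(P[:,2]).round(1),"tilt",np.linalg.lstsq(A,P[:,2],rcond=None)[0][:2].round(3))
        out.append(grid(rect(n,p,cx,cy,zt,36,4)));out.append(grid(rect(n,p,626,140,116,60,4)))
    cv2.imwrite(f"pics/m{tag}.png",np.vstack([np.hstack(out[:2]),np.hstack(out[2:])]))
E
python3 - <<'E'
from m import *
yaw=98;r,z=tool(yaw);u=np.array([np.cos(np.radians(yaw)),np.sin(np.radians(yaw)),0])
c=np.array([626,140.2,116+6+11])-115*u
robot.servo_line(c+11*z+[0,0,40],feed=250,rotation=r);st()
robot.servo_line(c+11*z,feed=150);robot.hold(0.3);st()
print(c);meas("A",c[0],c[1],c[2]+9)
E
```

```text
t11.6 [640.8  31.2 164.5] w0.707 F [-0.6 -0.6 -4.4] g 40.0 [-0.04  0.7   0.36  1.6  -0.88  1.36  0.83]
 t12.3 [641.5  33.3 125.4] w0.709 F [-0.7 -0.  -4.9] g 40.0 [-0.03  0.75  0.34  1.61 -0.9   1.31  0.88]
[642.00490661  26.31917209 133.        ]
top disc 372 rect [645.4  29.6] [73.3 70.5] z 143.1 tilt [ 0.005 -0.005]
top hung 264 rect [624.3 141. ] [58.2 57.9] z 116.5 tilt [-0.004  0.001]
scene disc 360 rect [640.7  29. ] [76.5 57.7] z 142.8 tilt [-0.006 -0.027]
scene hung 287 rect [626.6 140.2] [59.7 58.3] z 116.5 tilt [-0.01   0.005]
```

View pics/mA.png

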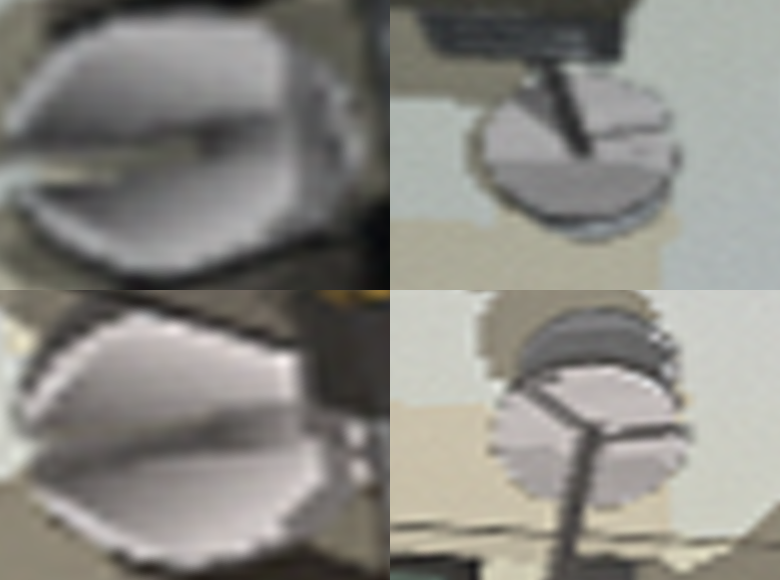

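The disc is gripped flat with its slot pointing +y and slightly -x, about 113.5 mm short of the stem and about 6 mm above its seat. Sliding it on in stages.

```bash
python3 - <<'E'
from m import *
yaw=98;r,z=tool(yaw);u=np.array([np.cos(np.radians(yaw)),np.sin(np.radians(yaw)),0])
c0=np.array([626.3,140.2,133])-115*u+11*z
for s,f in((75,120),(95,50),(105,40),(113.5,30)):
    robot.servo_line(c0+s*u,feed=f);st(s)
robot.hold(0.5);st()
c=c0-11*z+113.5*u;meas("B",c[0],c[1],142)
E
```

```text
75 t13.2 [631.1 106.9 124.5] w0.708 F [-0.4 -0.9 -5. ] g 40.0 [-0.12  0.71  0.31  1.68 -0.94  1.23  0.82]
95 t13.8 [628.  127.6 124.6] w0.705 F [ 0.6 -0.4 -4.3] g 40.0 [-0.15  0.7   0.3   1.7  -0.95  1.21  0.81]
105 t14.2 [626.6 137.8 124.6] w0.707 F [ 0.4 -0.3 -5.8] g 40.0 [-0.16  0.7   0.3   1.7  -0.96  1.2   0.8 ]
113.5 t14.6 [625.4 146.  124.6] w0.709 F [-0.3  0.3 -4.2] g 40.0 [-0.17  0.69  0.3   1.71 -0.96  1.19  0.8 ]
 t15.1 [625.6 145.6 124.6] w0.705 F [ 1.1 -0.1 -4.9] g 40.0 [-0.17  0.69  0.3   1.71 -0.96  1.19  0.8 ]
top disc 306 rect [625.1 141.8] [65.5 64.5] z 142.3 tilt [ 0.007 -0.012]
top hung 17
scene disc 293 rect [623.1 140.6] [79.1 57.8] z 142.3 tilt [ 0.    -0.035]
scene hung 7
```

View pics/mB.png

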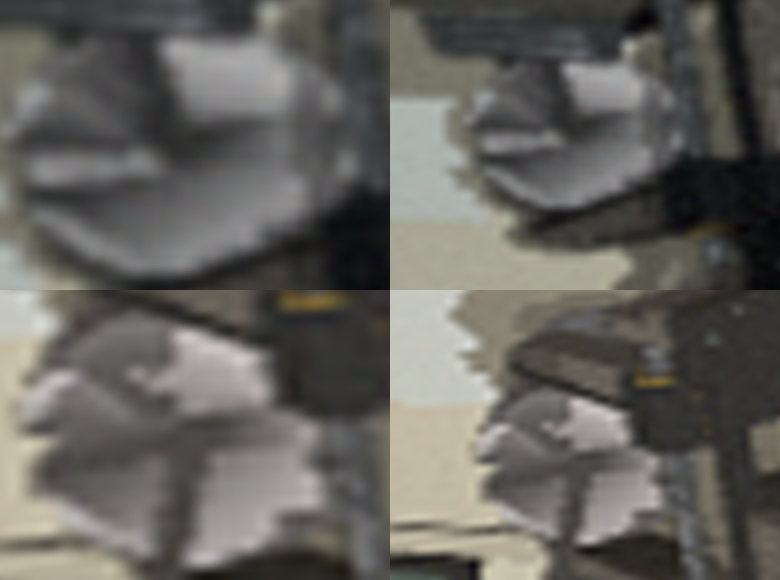

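The stem is in the slot near its closed end and the disc is level. Lowering until the weight is carried, then releasing.

```bash
python3 - <<'E'
from m import *
p=np.array(readout.observe()["tcp_pos"]);r=readout.observe()["tcp_rot"]
cmd=np.array([625.6,145.8,124.6])
yaw=98;_,z=tool(yaw);u=np.array([np.cos(np.radians(yaw)),np.sin(np.radians(yaw)),0])
cmd=np.array([626.3,140.2,133])-1.5*u+11*z
robot.servo_line(cmd-[0,0,4],feed=20);st()
for d in np.arange(4.5,9.1,.5):
    robot.servo_line(cmd-[0,0,d],feed=15);robot.hold(.15)
    f=np.mean([readout.observe()["contact_force"][2] for _ in range(3)]);print(d,round(f,1))
    if f>0: break
st();grip(0.78,None);robot.hold(.3);st("rel");grip(1.0);robot.hold(.3);st("open")
c=cmd-11*z
meas("C",c[0],c[1],136)
E
```

```text
t15.5 [625.4 145.7 120.3] w0.705 F [-0.3  0.4 -4. ] g 40.0 [-0.17  0.7   0.29  1.71 -0.97  1.19  0.8 ]
4.5 -4.0
5.0 -4.5
5.5 -4.4
6.0 -1.0
6.5 3.4
 t17.5 [625.8 146.1 118.8] w0.707 F [-0.9  0.4  3.4] g 40.0 [-0.17  0.7   0.29  1.71 -0.97  1.18  0.8 ]
rel t18.2 [625.5 145.7 118. ] w0.778 F [ 0.6 -0.8  0.4] g 0.0 [-0.17  0.7   0.29  1.71 -0.97  1.18  0.8 ]
open t18.9 [625.5 145.7 118.1] w0.997 F [-0.7 -0.5  0.8] g 0.0 [-0.17  0.7   0.29  1.71 -0.97  1.18  0.8 ]
top disc 310 rect [622.8 142.4] [60. 63.] z 136.6 tilt [-0.001 -0.009]
top hung 21 rect [612.8 144.8] [59.3 31.1] z 118.0 tilt [-0.047 -0.029]
scene disc 320 rect [625.  140.6] [69.7 63.5] z 136.6 tilt [-0.007  0.008]
scene hung 21 rect [622.6 143.2] [65.1 53.5] z 119.4 tilt [0.034 0.083]
```

Seated at the right height and flat. Retreating and locating the key.

```bash
python3 - <<'E'
from m import *
yaw=98;r,z=tool(yaw)
p=np.array(readout.observe()["tcp_pos"])
robot.servo_line(p-70*z,feed=90);robot.servo_line(p-150*z,feed=200);st()
robot.movep([400,-80,250],tool(0,0)[0]);st()
meas("D",625,140,136)
for n,zz in(("top",51),("scene",51)):
    for q in("key_top","thick_weight_mouth","hung_weight","thick_weight"):
        print(n,q,[(np.round(m["xy"],1).tolist(),round(m["p"],2),atz(n,m["xy"],{"key_top":51,"thick_weight_mouth":126}.get(q,116)).round(1).tolist()) for m in mark_of(n,q)[:2]])
    Z=np.load(f"{n}D.npz");C=cloud(n,Z["d"])
    m=(Z["d"]>0)&(np.hypot(C[...,0]-509,C[...,1]-27)<40)
    P=C[m];h=P[:,2]-(29+(P[:,0]-626+.06*(-112+0)*-1*-1+155)*21/80)
    Q=P[(h>6)];print(n,len(P),len(Q),Q.mean(0).round(1) if len(Q) else "",h.max().round(1),np.round(cv2.minEnclosingCircle(Q[:,:2].astype(np.float32)),1) if 0 else "")
a=[grid(rect(n,np.load(f"{n}D.npz")["p"],509,27,51,36,4)) for n in("top","scene")]
o=cv2.imread("pics/mD.png");cv2.imwrite("pics/e.png",np.hstack([np.vstack([cv2.resize(x,(390,290)) for x in a]),o[:,:390]]))
E
```

```text
t20.5 [638.4  51.1 232.2] w0.998 F [ 0.1  0.1 -0.5] g 0.0 [-0.08  0.61  0.37  1.58 -0.85  1.42  0.73]
 t22.4 [400.2 -79.7 249.9] w1.003 F [ 0.1 -0.3 -0.6] g 0.0 [-0.4  -0.01  0.53  2.15  0.01  1.   -1.45]
top disc 316 rect [622.7 142.3] [61.5 62.9] z 136.5 tilt [-0.005  0.001]
top hung 22 rect [615.1 144.3] [60.  23.6] z 116.1 tilt [-0.255  0.023]
scene disc 359 rect [627.8 140.7] [65.2 64.3] z 136.5 tilt [-0.     0.006]
scene hung 28 rect [639.2 142.1] [39.7 61.7] z 119.6 tilt [0.033 0.015]
top key_top [([256.1, 205.2], 0.38, [501.7, 43.9, 51.0]), ([214.5, 164.9], 0.19, [633.3, 173.9, 51.0])]
top thick_weight_mouth [([213.2, 161.8], 0.57, [625.3, 171.1, 126.0]), ([142.5, 271.9], 0.49, [302.9, 375.6, 126.0])]
top hung_weight []
top thick_weight [([227.4, 160.6], 0.85, [630.7, 129.0, 116.0])]
top 516 262 [504.2  28.6  51.5] 34.7 
scene key_top []
scene thick_weight_mouth [([307.3, 243.7], 0.86, [625.1, 177.4, 126.0]), ([298.6, 214.7], 0.73, [532.3, 150.1, 126.0])]
scene hung_weight []
scene thick_weight [([294.6, 247.4], 0.66, [634.9, 142.0, 116.0])]
scene 392 204 [510.7  28.7  53.1] 30.7
```

View pics/e.png

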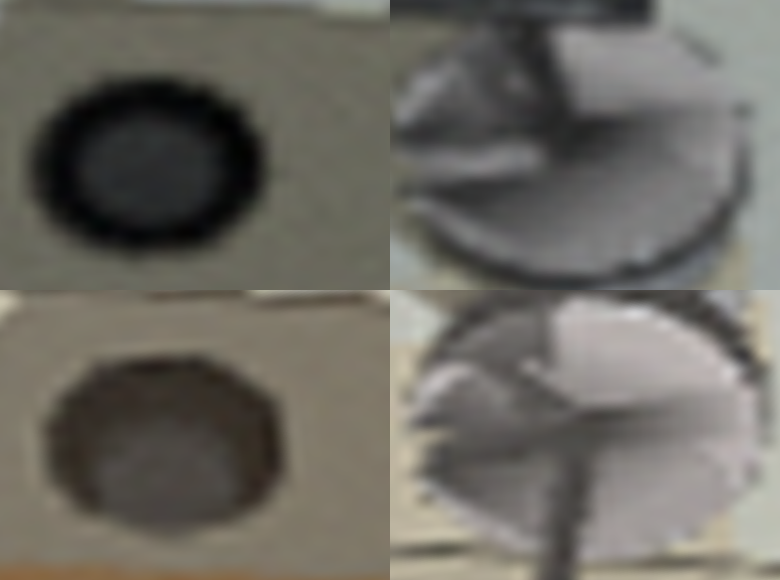

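The weight is on the stem with its slot at +y, and the key is centred at about (503,34). Pressing it with shut fingers until it bottoms out.

```bash
python3 - <<'E'
from m import *
r=tool(0,0)[0];grip(0.0)
k=np.array([503,33.7,0])
robot.movep(k+[0,0,130],r)
robot.servo_line(k+[0,0,66],feed=80);robot.hold(.3);st()
f0=np.mean([readout.observe()["contact_force"][2] for _ in range(5)])
for tip in np.arange(56,38,-1):
    robot.servo_line(k+[0,0,tip+8],feed=20);robot.hold(.1)
    f=np.mean([readout.observe()["contact_force"][2] for _ in range(5)])-f0;print(tip,round(f,1),round(readout.observe()["tcp_pos"][2]-8,1))
    if f>9: break
robot.hold(.5);st()
robot.servo_line(k+[0,0,75],feed=40);robot.servo_line(k+[0,0,140],feed=150)
robot.movep([400,-80,250],r);robot.hold(.3);st()
meas("F",625,140,136)
E
```

```text
t26.3 [503.4  33.4  66.5] w0.008 F [-1.3 -0.9  5.2] g 2.9 [-0.45  0.47  0.39  2.09 -0.3   0.63 -1.43]
56 15.8 57.8
 t27.2 [503.6  33.4  65.9] w0.006 F [-6.5 -1.3 19.9] g 10.6 [-0.45  0.48  0.38  2.09 -0.3   0.63 -1.43]
 t29.2 [400.2 -79.5 249.3] w0.003 F [-1.  -0.4  0.9] g 0.0 [-0.45 -0.01  0.57  2.15  0.01  1.   -1.46]
top disc 312 rect [622.3 142.9] [64.  61.3] z 136.5 tilt [0.002 0.004]
top hung 24 rect [617.5 142. ] [35.5 56.2] z 117.4 tilt [-0.131 -0.016]
scene disc 354 rect [626.9 140.2] [66.4 63. ] z 136.5 tilt [-0.008  0.006]
scene hung 31 rect [638.9 142.7] [38.7 64.8] z 119.3 tilt [-0.088 -0.028]
```

Contact came about 7 mm higher than I expected, so I'll check the key's true height and extent in the depth image.

```bash
python3 - <<'E'
from m import *
for n in("top","scene"):
    Z=np.load(f"{n}D.npz");C=cloud(n,Z["d"]);g=cv2.cvtColor(Z["p"],cv2.COLOR_RGB2GRAY)
    u,v=proj(n,np.array([503,34,52])).round().astype(int)
    print(n,u,v);print(C[v-10:v+11:1,u-9:u+10:1,2].round(0).astype(int));
    u0=C[v-10:v+11,u-9:u+10];m=(u0[...,2]-(29+(u0[...,0]-471-6)*.2625))
    print(m.round(0).astype(int)); k=m>11; print(u0[k].mean(0).round(1),k.sum(), u0[k].min(0).round(1),u0[k].max(0).round(1))
E
```

```text
top 259 205
[[  47   52   45   45   46   50   49   52   52   46   46   48   44   47
    49   50   46   49   48]
 [  37   46   40   44   45   48   45   47   47   44   52   45   48   51
    48   52   48   46   53]
 [  45   45   43   45   43   44   47   47   49   43   42   48   48   49
    48   49   47   48   48]
 [  45   48   45 1411   44   44   46   49   60   61   53   46   47   47
    47   43   43   45   48]
 [  44   43   47   44   42   55   59   53   57   57   62   57   57   50
    46   50   44   48   45]
 [  40   39   42   44   55   61   58   57   54   54   57   56   55   53
    44   47   43   38   48]
 [  43   41   43   58   53   55   57   61   63   70   61 1411   58   57
    54   45   48   42   43]
 [  46   42   44   54   53   51   60   69   65   66   68   64   52   59
    56   52   39   43   44]
 [  40   47   42   53   58   62   68   62   63   63   61   63   64   51
    54   52   40   39   43]
 [  38   41   52   57   53   61   59   67   68   61   63   70   58   54
    56   50   44   42   35]
 [  37   42   49   54   53   63   62   67   64   61   65   60   65   62
    51   54   38
[... 6763 characters left out ...]
  17
    10    2    1    0    2]
 [   5    3    6    5   10   11   13   22   17   20   17   15   14   14
    11    4    3    5    4]
 [   5    5    6    3    2    9   13   12   11   12   11   10   10    5
     6    0    7    5    4]
 [   8    5    6    0    9    1    7    8    4   10   10    5    5    1
     4    7    3    1    5]
 [   7    6    6    5    3    5    5    2    2    2    0    4    7    0
     2    7    3    2    4]
 [   4    5    9    7    5    2    3   10   10    5    0    2    9    8
     4    4    2    5    3]
 [   3    3    4    4    0    6    4    6    5    5    4    7    4    6
     0    4    1    3    4]]
[513.7  32.9  67.7] 122 [485.5  12.1  45.9] [1164.9   56.1 1283. ]
```

The key top is really at about z 63. The fingertips pushed it to about 57.8 with 20 N, against a 5 N spring, so it was fully down. It has been released, the robot is clear, and the disc is level and in place. Handing in.

```bash
python3 - <<'E'
from h import *
st();print(ticket.job_done())
E
```

```text
t29.4 [400.1 -79.7 249.6] w0.004 F [-0.7  0.8 -0.5] g 0.0 [-0.45 -0.01  0.57  2.15  0.01  1.   -1.46]
the job is handed in; nothing more can be done
None
```

I set the thick weight flat on the thin one with the slots opposite and let go, pressed the round key to its stop and let it up, and handed the job in at 29 s; no pass/fail verdict was returned.

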